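# Thread three lens spacers onto the off-centre arbor, largest first

### The arm

A 6-joint arm with a two-finger parallel gripper is mounted at the origin on the work surface. World frame = base frame: x ahead of the robot, y to its left, z up, the work surface at z = 0. Lengths are in m, angles in rad, forces in N, time in s.
With the tool pointing down it reaches from about 0.325 to 0.775 m from the base axis. Payload 5.5 kg.
Tool frame: the origin (TCP) lies between the finger pads; the fingertips stand 8 mm ahead of it and the grasp point (between the pads) lies 11 mm behind it (tcp_to_tips is the distance from the TCP to the fingertips, in m); z points along the fingers, y is the direction in which the jaws open and shut (so a half turn about z gives the same grasp; the last joint's range is limited). The gripper opens to 88 mm and grips with 3 to 60 N. Pads are 20 mm wide; open, the fingers measure 115 mm over their backs; the gripper's body (75 mm by 178 mm) begins 61 mm behind the grasp point.
Start: joints at [-1.329, 0.091, 1.231, -0, 1.82, -0.057], TCP at [0.177, -0.573, 0.231] pointing down, gripper open.
Joint ranges: [-2.87, 2.87], [-0.86, 2.18], [0.17, 2.46], [-1.51, 4.65], [0.06, 2.69], [-2.65, 2.65]. Speed limits (rad/s): [2.57, 2.57, 3.01, 3.14, 3.14, 3.14].

### API

Orientations are given as a unit quaternion [w, x, y, z].
In Python, from bench import * gives the robot as it stands. Calls block until the motion is done:
- move_to(position, orientation): joint-space move of the TCP to a pose.
- move_l(position, speed=0.15, orientation=None): straight line of the TCP; orientation=None keeps the orientation; speed is the mean speed in m/s.
- movej(angles): joint-space move.
- gripper_open() and close(): open the fingers fully, or close them until they stop; the grip force is fixed at half the most.
- hold(seconds).
- inverse_kinematics(position, orientation): joint angles nearest the present ones, or None.
- state(): the state.
- get_image(name): name is "side" or "top"; returns a dict with "frame" (400x640x3 uint8, blue, green, red), "depth" (400x640 float32, m along the optical axis (not along the pixel's ray), 0 where there is no reading), "camera_matrix" (3x3 intrinsics, pixels), "view" (4x4, takes a point from world to camera coordinates). Camera axes: x right, y up, looking along -z (the intrinsics and any distortion apply to the point x, -y, -z); pixel columns grow to the right and rows downward; lengths in m; the calibration is good to about 2 mm. A picture is of the moment at which its call begins.
A pose or a line that the arm cannot do raises IKError and nothing moves.
- job_done(): hands the job in, once; it reports no verdict.
The state is a dict: "time": time; "joint_pos": joint angles; "dq": joint speeds; "joint_torque": joint torques, N m; "ee_pos": TCP position; "ee_rot": TCP orientation; "ft_force": force on the tool from outside, world axes, zero at the start; "moment": the same for the moment, N m; "finger_gap": finger opening in m.
Only numpy, scipy, OpenCV 4.12 (cv2) and the standard library are available. Lean on these libraries where they do the work, as an engineer would, in place of code of your own. Each camera call takes 0.05 s, during which the arm holds its last target. There are 200 camera calls.

### The job

Thread the three lens spacers onto the fixture's upright arbor in order of size: the large black one first, fully home on the seat, then the medium brass one on top of it, then the small red one, each lying flat on the one below. Lower each one down the arbor gently, feeling for the arbor rather than forcing the spacer on it (never more than 15 N), and set it down softly (under 25 N) instead of letting it drop; finally let go of them all, and leave the other things where they are.

Things in the scene. Friction and masses are not known exactly. Their poses are not given: they have to be found in the camera images.
- fixture: the threading fixture, fixed in an episode (place and yaw differ between episodes): a blue block 100 x 100 x 18 mm with a round dark steel seat 78 mm across on top, from which an upright aluminium arbor rises. Origin: centre of the block's underside; z up.
- seat (a point): the middle of the seat's flat top, 26 mm above the fixture's origin on the fixture's axis (not the arbor's). The arbor is round, 28 mm in diameter for the first 44 mm above the seat, then a 12 mm long cone narrowing to 10 mm across at its flat tip. A spacer centred on it has 1 mm of play all round.
- tip_level (a point): point on the fixture's axis at the height of the arbor's tip, 56 mm above the seat. The arbor is clamped in an eccentric bush: its axis stands 7 mm off this point sideways, in a direction that differs each episode, is NOT measured and then stays. Find it by feel (the cone pushes an off-centre spacer sideways, towards the arbor's axis) or by eye.
- spacer_large: the large spacer: a matt black flat ring with outer diameter 60 mm, bore 30 mm, thickness 16 mm, about 92 g; it starts lying flat on the table. Origin: on the ring's axis, at its underside; z along the axis.
- spacer_medium: the medium spacer: a brass flat ring with outer diameter 52 mm, bore 30 mm, thickness 14 mm, about 168 g; it starts lying flat on the table. Origin: on the ring's axis, at its underside; z along the axis.
- spacer_small: the small spacer: a red flat ring with outer diameter 44 mm, bore 30 mm, thickness 12 mm, about 26 g; it starts lying flat on the table. Origin: on the ring's axis, at its underside; z along the axis.
- lens_barrel: bystander: black lens barrel standing upright, 62 mm across, 57 mm tall. Origin: centre of its underside.
- lens_cap: bystander: thin black lens cap with a grey face, 54 mm across, 7 mm thick, no hole. Origin: centre of its underside.
- screwdriver: bystander: screwdriver lying on the table. Origin near its middle, at its underside.
- camera_body: bystander: black and silver camera, 125 mm wide, about 84 mm tall. Origin: centre of its underside.
- cleaner_jar: bystander: jar, 52 mm across, 70 mm tall. Origin: centre of its underside.
- carton: bystander: white carton 110 x 110 x 150 mm. Origin: centre of its underside.
Not all that is in view belongs to the job. Several things look just like the spacer_medium: the one meant starts farthest from the robot's base.

How it is judged:
By the outcome, as a careful person would: the job done as asked, in the order asked, and still so for the second after the job is handed in, with the robot touching nothing.
It also fails if it takes over 70 s, if anything falls off the work surface, if the arm or the gripper's body presses on something with over 40 N, if the wrist force passes 120 N, or if a joint passes its speed limit or range.

## Working session

There is one attempt and no reset: what is moved stays moved. The work goes in short steps, each a Python script; the robot and the scene stay as the last script left them, time stands still between calls to the robot, and variables do not carry over. Pictures are saved under pics/ and viewed, about 8 in all and at most 12, crops included, and the job is handed in when it is done.

```bash
mkdir -p pics; ls; python3 - <<'E'
from bench import *
import cv2,numpy as np
for n in("top","side"):
    g=get_image(n);cv2.imwrite(f"pics/{n}0.png",g["frame"]);np.savez(f"{n}0.npz",**g)
    print(n,g["camera_matrix"].tolist(),np.round(g["view"],4).tolist(), [k for k in g], (g["depth"]>0).mean())
print(state())
E
```

```text
pics
top [[362.06670049945063, 0.0, 321.97867814979344], [0.0, 362.06670049945063, 200.32135121384624], [0.0, 0.0, 1.0]] [[0.0241, -0.9997, -0.0034, 0.0193], [0.984, 0.0231, 0.1764, -0.5781], [-0.1763, -0.0076, 0.9843, -0.8229], [0.0, 0.0, 0.0, 1.0]] ['frame', 'depth', 'camera_matrix', 'view'] 0.9960546875
side [[473.9375900711083, 0.0, 326.23808040258564], [0.0, 473.9375900711083, 192.63466174381622], [0.0, 0.0, 1.0]] [[-0.9988, -0.0493, -0.0005, 0.5619], [0.0312, -0.6391, 0.7685, -0.0435], [-0.0382, 0.7675, 0.6399, -1.3507], [0.0, 0.0, 0.0, 1.0]] ['frame', 'depth', 'camera_matrix', 'view'] 0.9958515625
{'time': 0.1, 'joint_pos': array([-1.32870197e+00,  9.17432792e-02,  1.23172317e+00,  6.97545472e-06,
        1.81981208e+00, -5.66494367e-02]), 'dq': array([-0.00020522, -0.00361017, -0.00208834, -0.00090077, -0.00018955,
        0.00077811]), 'joint_torque': array([ 2.12034800e-03, -4.47857308e+01, -4.07570636e+01,  6.99777575e-02,
        2.84395757e-02, -1.04851476e-04]), 'ee_pos': array([ 0.17656189, -0.573174  ,  0.22966796]), 'ee_rot': array([-8.39628393e-04,  9.88864267e-01,  1.48817848e-01, -7.46808323e-05]), 'ft_force': array([ 0.78962492, -0.02612305, -0.46810395]), 'moment': array([0.02317338, 0.01693967, 0.03249819]), 'finger_gap': 0.08810838519942}
```

View pics/top0.png

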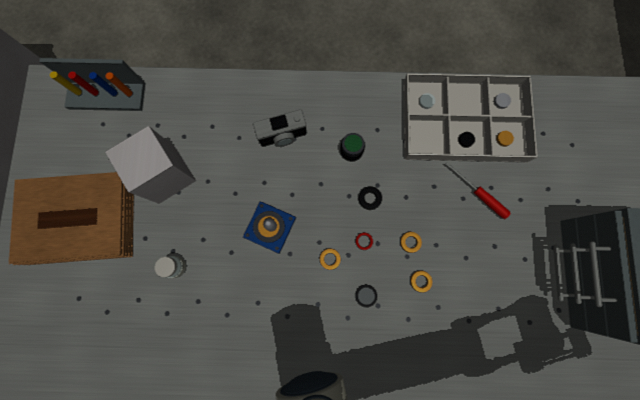

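View pics/side0.png

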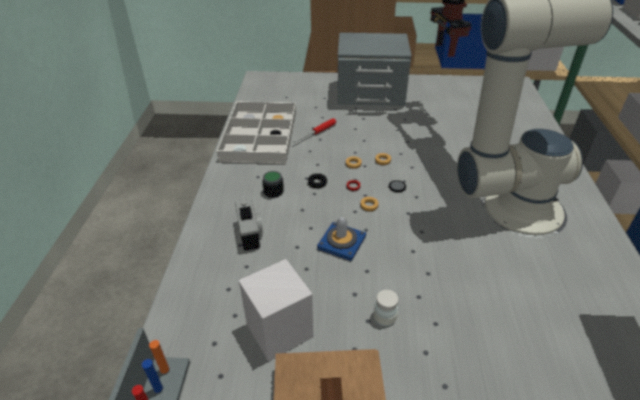

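The top view shows the fixture at (269,226) with a brass ring apparently already on its arbor. The black ring is at (370,198) and the red one at (364,241). There are loose brass rings at (330,259), (411,242) and (421,281), and the lens cap is at (366,296). The side view agrees: the arbor is at (341,235) with brass around it. I'll crop in and measure.

```bash
cat > h.py <<'E'
import numpy as np,cv2
def load(n): return dict(np.load(n))
def ray(g,u,v):
    K,V=g["camera_matrix"],g["view"];R=V[:3,:3]
    d=np.linalg.inv(K)@[u,v,1.];d=np.array([d[0],-d[1],-d[2]])
    return -R.T@V[:3,3], R.T@d
def onz(g,u,v,z):
    o,d=ray(g,u,v);return o+d*(z-o[2])/d[2]
def proj(g,p):
    c=g["view"][:3,:3]@p+g["view"][:3,3];q=g["camera_matrix"]@[c[0],-c[1],-c[2]];return q[:2]/q[2]
def cloud(g):
    h,w=g["depth"].shape;u,v=np.meshgrid(np.arange(w),np.arange(h));K,V=g["camera_matrix"],g["view"];D=g["depth"]
    c=np.stack([(u-K[0,2])/K[0,0]*D,-(v-K[1,2])/K[1,1]*D,-D],-1)
    return (c-V[:3,3])@V[:3,:3]
E
python3 - <<'E'
from h import *
t=load("top0.npz");s=load("side0.npz")
a=cv2.resize(t["frame"][175:310,235:445],None,fx=3.6,fy=3.6,interpolation=cv2.INTER_CUBIC)[:, :780]
a=cv2.convertScaleAbs(a,alpha=1.6)
cv2.imwrite("pics/topc.png",a)
b=cv2.convertScaleAbs(cv2.resize(s["frame"][205:275,300:400],None,fx=6,fy=6,interpolation=cv2.INTER_CUBIC),alpha=1.4)
cv2.imwrite("pics/sidec.png",b)
P=cloud(t);hsv=cv2.cvtColor(t["frame"],cv2.COLOR_BGR2HSV)
print("table z",np.median(P[300:320,100:250,2]))
def blobs(name,m):
    n,l,st,c=cv2.connectedComponentsWithStats(m.astype(np.uint8))
    for i in range(1,n):
        if st[i,4]<60: continue
        cs,_=cv2.findContours((l==i).astype(np.uint8),0,2);(e,ax,_)=cv2.fitEllipse(cs[0])
        z=np.percentile(P[l==i][:,2],80);p=onz(t,*e,z)
        print(name,np.round(e,1),np.round(ax,1),st[i,4],"z80 %.3f"%z,"p",np.round(p,4),"r %.3f"%np.hypot(*p[:2]),"diam %.3f"%(ax[1]/362*np.linalg.norm(ray(t,*e)[0]-p)))
H,S,V=cv2.split(hsv)
box=np.zeros(H.shape,bool);box[170:320,230:450]=1
blobs("brass",(H>10)&(H<32)&(S>100)&(V>70)&box)
blobs("red",((H<8)|(H>172))&(S>120)&box)
blobs("blue",(H>100)&(H<125)&(S>120)&box)
blobs("dark",(V<45)&box)
E
```

```text
table z 0.000707425717955647
brass [268.3 226.1] [20.8 21.4] 239 z80 0.029 p [0.5144 0.1632 0.0287] r 0.540 diam 0.053
brass [410.9 241.8] [20.2 20.9] 248 z80 0.015 p [ 0.4854 -0.188   0.0154] r 0.521 diam 0.053
brass [329.8 258.7] [20.3 20.7] 241 z80 0.015 p [0.4395 0.0109 0.0154] r 0.440 diam 0.051
brass [421.3 281.2] [20.5 21.4] 251 z80 0.015 p [ 0.3911 -0.2114  0.0152] r 0.445 diam 0.055
red [363.8 240.8] [16.4 17.2] 132 z80 0.013 p [ 0.4852 -0.0725  0.0129] r 0.491 diam 0.043
blue [269.3 226.9] [45. 46.] 758 z80 0.020 p [0.5133 0.162  0.0199] r 0.538 diam 0.115
dark [369.5 197.5] [22.8 23.3] 351 z80 0.017 p [ 0.5936 -0.0859  0.0173] r 0.600 diam 0.059
dark [263.4 218.8] [ 9.9 20.7] 75 z80 0.028 p [0.5321 0.1763 0.0279] r 0.561 diam 0.052
dark [365.7 295.3] [20.9 22.1] 153 z80 0.009 p [ 0.3543 -0.078   0.0086] r 0.363 diam 0.056
dark [299.9 313.2] [16.6 47.8] 470 z80 0.002 p [0.3078 0.0801 0.0017] r 0.318 diam 0.121
```

View pics/topc.png

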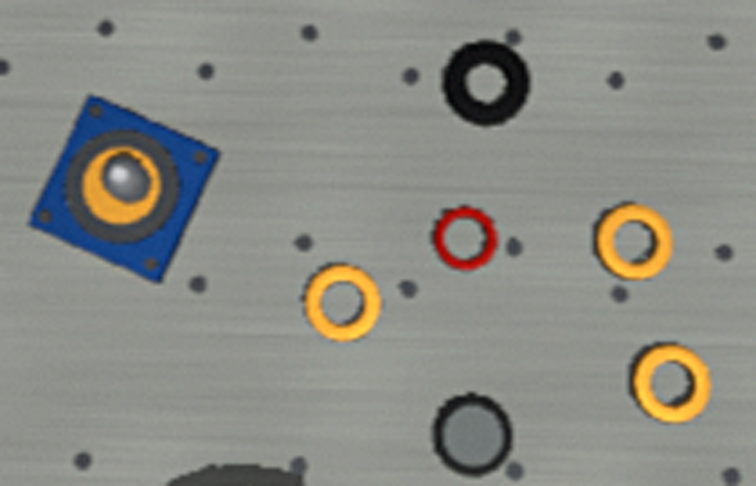

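View pics/sidec.png

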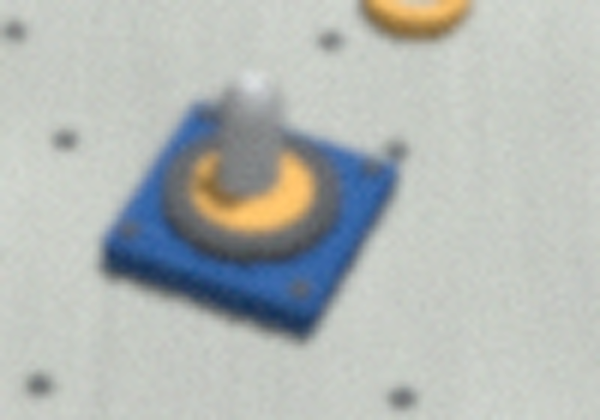

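Brass on the fixture sits at z ≈ 0.027, so it's the flush bush, not a ring. The brass ring farthest from the base is at (0.485,-0.188). Next: measure the fixture and arbor from both views, and check the brass item in the tray.

```bash
python3 - <<'E'
from h import *
for n in("top","side"):
    g=load(n+"0.npz");P=cloud(g);f=g["frame"];H,S,V=cv2.split(cv2.cvtColor(f,cv2.COLOR_BGR2HSV))
    near=np.hypot(P[...,0]-.514,P[...,1]-.162)<.05
    print(n,"table",np.round(np.median(P[...,2][(np.hypot(P[...,0]-.514,P[...,1]-.162)>.08)&(np.hypot(P[...,0]-.514,P[...,1]-.162)<.11)]),4))
    for lo,hi in((.04,.055),(.055,.07),(.07,.079),(.079,.095)):
        m=near&(P[...,2]>lo)&(P[...,2]<hi);q=P[m]
        if len(q): print(lo,hi,len(q),np.round(q.mean(0),4),np.round(q.min(0),3),np.round(q.max(0),3))
    # seat+bush+arbor footprint: non-blue hull filled; block outline
    m=((H>95)&(H<130)&(S>110)&near_ if False else ((H>100)&(H<125)&(S>110)&(np.hypot(P[...,0]-.514,P[...,1]-.162)<.085))).astype(np.uint8)
    c,_=cv2.findContours(m,cv2.RETR_EXTERNAL,cv2.CHAIN_APPROX_NONE);c=max(c,key=cv2.contourArea)[:,0].astype(float)
    # keep only top face px
    pts=np.array([onz(g,u,v,.018)[:2] for u,v in c]).astype(np.float32)
    r=cv2.minAreaRect(pts);print("block top",r)
    b=((H>10)&(H<32)&(S>90)&(V>60)&near).astype(np.uint8)
    c,_=cv2.findContours(b,0,1);c=cv2.convexHull(max(c,key=cv2.contourArea))[:,0].astype(float)
    pts=np.array([onz(g,u,v,.0265)[:2] for u,v in c]).astype(np.float32);print("bush",cv2.minEnclosingCircle(pts))
t=load("top0.npz");P=cloud(t)
for u,v in((505,138),(466,139)): print(np.round(P[v,u],3),t["frame"][v-2:v+3,u-2:u+3].mean((0,1)))
E
```

```text
top table 0.0005
0.04 0.055 12 [0.5091 0.1491 0.0465] [0.503 0.144 0.04 ] [0.521 0.163 0.055]
0.055 0.07 15 [0.5105 0.1501 0.0638] [0.502 0.144 0.055] [0.529 0.167 0.07 ]
0.07 0.079 70 [0.5154 0.1566 0.0746] [0.503 0.146 0.07 ] [0.529 0.169 0.079]
0.079 0.095 33 [0.5149 0.1574 0.0815] [0.507 0.149 0.079] [0.521 0.166 0.085]
block top ((0.5143939256668091, 0.16269300878047943), (0.09968840330839157, 0.09905320405960083), 67.35678100585938)
bush ((0.514496922492981, 0.16350604593753815), 0.02744109183549881)
side table -0.0008
0.04 0.055 46 [0.5164 0.1659 0.0476] [0.504 0.156 0.04 ] [0.53  0.172 0.055]
0.055 0.07 46 [0.5146 0.1658 0.0636] [0.502 0.155 0.055] [0.527 0.171 0.07 ]
0.07 0.079 47 [0.5163 0.161  0.0743] [0.504 0.147 0.07 ] [0.528 0.171 0.079]
0.079 0.095 14 [0.5156 0.1583 0.0807] [0.51  0.151 0.079] [0.52  0.166 0.084]
block top ((0.5154287219047546, 0.17230872809886932), (0.10405325144529343, 0.0973418802022934), 67.70468139648438)
bush ((0.5144268870353699, 0.1641334891319275), 0.026746777817606926)
[ 0.759 -0.437  0.015] [ 30.84  89.64 128.44]
[ 0.755 -0.336  0.014] [8.76 7.4  6.92]
```

The block centre and the bush agree in both views, at about (0.5145,0.1635). The arbor is about 7 mm towards -y, near (0.515,0.157). The brass item in the tray is a solid disc. I'll pick the large ring, gripping it twice at 90° so it's centred in the jaws.

```bash
cat > r.py <<'E'
from bench import *
import numpy as np
def q(psi): return [0,np.cos(psi/2),np.sin(psi/2),0]
A,B=q(0),q(np.pi/2)
def say(t):
    s=state();print(t,"t=%.2f"%s["time"],np.round(s["ee_pos"],4),"F",np.round(s["ft_force"],2),"gap %.4f"%s["finger_gap"])
def pick(x,y,z=.010):
    move_to([x,y,.12],A);move_l([x,y,z],.12);say("down")
    close();say("grip A");gripper_open()
    move_to([x,y,z],B);close();say("grip B")
    move_l([x,y,.15],.15);say("lifted")
E
python3 - <<'E'
from r import *
for p in([.5936,-.0859,.01],[.515,.157,.1]): print(inverse_kinematics(p,A),inverse_kinematics(p,B))
pick(.5936,-.0859)
E
```

```text
[-2.00430182e-01  1.59694051e-01  1.55078399e+00 -4.44089210e-16
  1.43111461e+00  1.37036614e+00] [-2.00430182e-01  1.59694051e-01  1.55078399e+00 -4.44089210e-16
  1.43111461e+00 -2.00430182e-01]
[ 2.32712188e-01 -6.09162078e-02  1.61537845e+00 -4.44089210e-16
  1.58713041e+00  1.80350852e+00] [ 2.32712188e-01 -6.09162078e-02  1.61537845e+00 -4.44089210e-16
  1.58713041e+00  2.32712188e-01]
down t=3.48 [ 0.5941 -0.086   0.0106] F [ 0.04 -0.74  0.08] gap 0.0878
grip A t=4.04 [ 0.5938 -0.0861  0.0103] F [-0.51 -1.08  1.94] gap 0.0595
grip B t=6.64 [ 0.5936 -0.0859  0.01  ] F [-0.   -0.55 -0.42] gap 0.0585
lifted t=7.72 [ 0.5931 -0.0858  0.1485] F [-0.53  0.33 -1.12] gap 0.0586
```

```bash
cat >> r.py <<'E'
def read(n=4):
    f=[]
    for _ in range(n): hold(.02);f.append(state()["ft_force"])
    return np.mean(f,0)
def lower(x,y,zhome,ztop=.100,v=.05):
    """zhome: expected TCP z with spacer home. Follows the lateral push of the arbor; returns xy, z."""
    p=np.array([x,y,ztop]);move_to([x,y,.15],B);move_l(p,.12);hold(.3);F0=read(8);say("above");corr=0
    while True:
        gap=p[2]-zhome
        p[2]-=.002 if gap>.0035 else .0005
        if p[2]<zhome-.004: print("below expected home");break
        move_l(p,v if gap>.0035 else .01);F=read()-F0;l=np.hypot(*F[:2])
        print("%.4f %.4f %.4f"%tuple(p),np.round(F,1))
        if gap<.006 and F[2]>3: print("seated");break
        if gap>=.006 and F[2]>1.5 or l>2:
            if F[2]>4 or l>5: p[2]+=.002
            if l>.7: p[:2]+=F[:2]/l*min(.001,.0003*l)
            move_l(p,v);corr+=1
            if corr>25 or np.linalg.norm(F)>12: print("stop");break
    say("end");return p
E
python3 - <<'E'
from r import *
p=lower(.515,.157,.036)
E
```

```text
above t=9.72 [0.5151 0.1571 0.1004] F [-0.23 -0.2  -1.93] gap 0.0589
0.5150 0.1570 0.0980 [0.  0.2 0. ]
0.5150 0.1570 0.0960 [ 0.4  0.5 -0.1]
0.5150 0.1570 0.0940 [ 0.3 -0.1 -0.1]
0.5150 0.1570 0.0920 [0.4 0.4 0.4]
0.5150 0.1570 0.0900 [0.  0.3 0.1]
0.5150 0.1570 0.0880 [ 0.5 -0.1  0.1]
0.5150 0.1570 0.0860 [ 0.2 -0.  -0.1]
0.5150 0.1570 0.0840 [ 0.7  0.  -0.6]
0.5150 0.1570 0.0820 [0.1 0.1 0. ]
0.5150 0.1570 0.0800 [ 0.9 -0.6  0.6]
0.5150 0.1570 0.0780 [ 3.2 -2.4  0.2]
0.5158 0.1564 0.0760 [ 1.1  0.4 -0.5]
0.5158 0.1564 0.0740 [ 0.3  0.2 -0.1]
0.5158 0.1564 0.0720 [0.1 0.5 0.1]
0.5158 0.1564 0.0700 [ 0.7  0.2 -0. ]
0.5158 0.1564 0.0680 [ 0.2 -0.1  0. ]
0.5158 0.1564 0.0660 [-0.1  0.1  0.3]
0.5158 0.1564 0.0640 [ 0.2  0.  -0.1]
0.5158 0.1564 0.0620 [ 0.2 -0.3 -0.5]
0.5158 0.1564 0.0600 [-0.1 -0.4 -0.2]
0.5158 0.1564 0.0580 [0.3 0.4 0.1]
0.5158 0.1564 0.0560 [ 0.3  0.5 -0.3]
0.5158 0.1564 0.0540 [-0.2  0.1  0.3]
0.5158 0.1564 0.0520 [-0.1  0.2 -0.1]
0.5158 0.1564 0.0500 [-0.1  0.1  0.2]
0.5158 0.1564 0.0480 [-0.  -0.   0.1]
0.5158 0.1564 0.0460 [ 0.2  0.1 -0. ]
0.5158 0.1564 0.0440 [-0.2  0.1  0.3]
0.5158 0.1564 0.0420 [-0.1  0.5 -0. ]
0.5158 0.1564 0.0400 [ 0.2  0.3 -0.1]
0.5158 0.1564 0.0380 [ 0.4  0.6 -0.2]
0.5158 0.1564 0.0375 [0.5 0.  0.2]
0.5158 0.1564 0.0370 [-0.1  0.6 -0.3]
0.5158 0.1564 0.0365 [-0.2 -0.1 -0.2]
0.5158 0.1564 0.0360 [0.3 0.4 0.2]
0.5158 0.1564 0.0355 [-2.2 -0.6  4.6]
seated
end t=21.38 [0.5158 0.1564 0.036 ] F [-2.92 -0.63  3.47] gap 0.0589
```

```bash
python3 - <<'E'
from r import *
gripper_open();hold(.1);say("open");move_l([.5158,.1564,.15],.15)
pick(.4854,-.188)
import cv2
g=get_image("top");cv2.imwrite("pics/t2.png",cv2.resize(g["frame"][170:310,220:450],None,fx=3.4,fy=3.4,interpolation=cv2.INTER_CUBIC))
E
```

```text
open t=22.12 [0.5158 0.1564 0.0355] F [-0.24 -0.69  0.1 ] gap 0.0877
down t=25.41 [ 0.4859 -0.1881  0.0106] F [ 0.6  -0.13  0.9 ] gap 0.0879
grip A t=26.07 [ 0.4854 -0.1882  0.0101] F [-0.56 -1.55  1.  ] gap 0.0518
grip B t=28.88 [ 0.4854 -0.188   0.01  ] F [-0.79 -0.45  0.03] gap 0.0503
lifted t=29.96 [ 0.4849 -0.1878  0.1486] F [ 0.45  0.06 -2.4 ] gap 0.0506
```

View pics/t2.png

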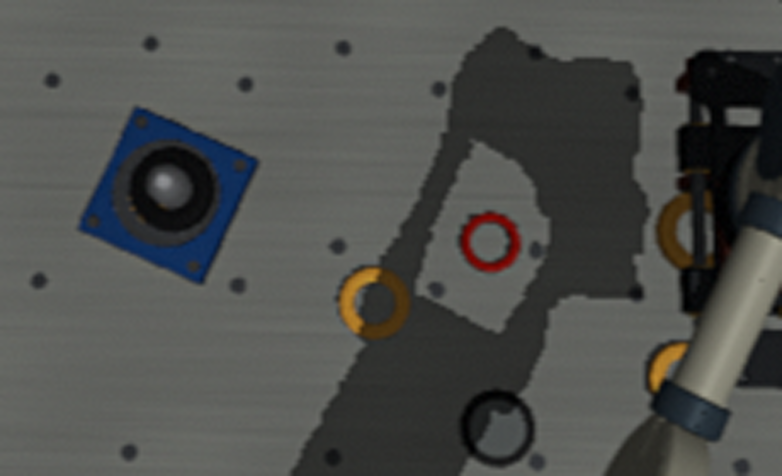

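The black ring lies flat on the seat around the arbor at crop (168,188). The brass ring is in the jaws at crop (690,230), and its neighbours haven't moved. Now the medium.

```bash
python3 - <<'E'
from r import *
p=lower(.5159,.1563,.052)
if abs(p[2]-.052)<.002:
    gripper_open();hold(.1);say("open");move_l([p[0],p[1],.15],.15)
    pick(.4852,-.0725)
E
```

```text
above t=32.31 [0.516  0.1564 0.1004] F [ 0.04 -0.22 -1.76] gap 0.0505
0.5159 0.1563 0.0980 [-0.4  0.   0.2]
0.5159 0.1563 0.0960 [-0.4  0.1 -0.4]
0.5159 0.1563 0.0940 [-0.   0.   0.4]
0.5159 0.1563 0.0920 [-0.   0.1  0.3]
0.5159 0.1563 0.0900 [-0.4 -0.3  0.4]
0.5159 0.1563 0.0880 [ 0.2 -0.2  0.4]
0.5159 0.1563 0.0860 [-0.   0.7  0.3]
0.5159 0.1563 0.0840 [-0.3  0.5  0.1]
0.5159 0.1563 0.0820 [-0.3  0.1  0.4]
0.5159 0.1563 0.0800 [-0.4  0.4  0. ]
0.5159 0.1563 0.0780 [0.1 0.3 0.2]
0.5159 0.1563 0.0760 [-0.5 -0.2  0.2]
0.5159 0.1563 0.0740 [0.3 0.2 0.2]
0.5159 0.1563 0.0720 [-0.1 -0.1  0.2]
0.5159 0.1563 0.0700 [-0.2  0.2 -0. ]
0.5159 0.1563 0.0680 [ 0.3  0.2 -0.1]
0.5159 0.1563 0.0660 [-0.2  0.4  0.2]
0.5159 0.1563 0.0640 [0.3 0.1 0.1]
0.5159 0.1563 0.0620 [-0.3  0.3 -0.4]
0.5159 0.1563 0.0600 [-0.5  0.4  0.5]
0.5159 0.1563 0.0580 [ 0.1  0.1 -0.1]
0.5159 0.1563 0.0560 [-0.2 -0.1  0.4]
0.5159 0.1563 0.0540 [0.1 0.4 0.3]
0.5159 0.1563 0.0535 [0.  0.2 0.1]
0.5159 0.1563 0.0530 [-0.2  0.3 -0.1]
0.5159 0.1563 0.0525 [ 0.3  0.4 -0. ]
0.5159 0.1563 0.0520 [-0.2 -0.2  0.3]
0.5159 0.1563 0.0515 [-1.9 -0.2  5.1]
seated
end t=41.17 [0.5159 0.1563 0.052 ] F [-1.76 -0.66  3.38] gap 0.0507
open t=42.02 [0.5159 0.1563 0.0515] F [ 0.47 -0.45  0.26] gap 0.0879
down t=44.94 [ 0.4857 -0.0725  0.0106] F [-0.32 -0.89  0.18] gap 0.0878
grip A t=45.72 [ 0.4852 -0.0725  0.01  ] F [-0.22  0.56  1.16] gap 0.0430
grip B t=48.73 [ 0.4852 -0.0725  0.01  ] F [-0.05  0.05  0.13] gap 0.0431
lifted t=49.82 [ 0.4847 -0.0724  0.1487] F [ 0.03 -0.97 -0.97] gap 0.0429
```

```bash
python3 - <<'E'
from r import *
import cv2
p=lower(.5159,.1563,.066,ztop=.097)
if abs(p[2]-.066)<.002:
    gripper_open();hold(.1);say("open");move_l([p[0],p[1],.15],.15);move_to([.42,-.03,.2],B);say("away")
    for n in("top","side"):
        g=get_image(n);cv2.imwrite(f"pics/{n}9.png",g["frame"]);np.savez(f"{n}9.npz",**g)
    a=cv2.imread("pics/top9.png")[175:310,220:445];b=cv2.imread("pics/side9.png")[205:275,285:400]
    a=cv2.resize(a,(700,420));b=cv2.resize(b[:,:],(280,170))
    c=np.zeros((590,700,3),np.uint8);c[:420]=a;c[420:,:280]=b;cv2.imwrite("pics/end.png",c)
E
```

```text
above t=51.76 [0.5161 0.1564 0.0974] F [ 0.63 -0.79  0.21] gap 0.0429
0.5159 0.1563 0.0950 [ 0.1 -0.1  0.3]
0.5159 0.1563 0.0930 [-0.  -0.2  0.1]
0.5159 0.1563 0.0910 [-0.1  0.1 -0.2]
0.5159 0.1563 0.0890 [-0.3  0.2 -0.1]
0.5159 0.1563 0.0870 [-0.3  0.1 -0.1]
0.5159 0.1563 0.0850 [ 0.4  0.2 -0.2]
0.5159 0.1563 0.0830 [0.1 0.3 0.4]
0.5159 0.1563 0.0810 [ 0.4  0.6 -0.5]
0.5159 0.1563 0.0790 [0.2 0.1 0.2]
0.5159 0.1563 0.0770 [ 0.3  0.1 -0.2]
0.5159 0.1563 0.0750 [-0.1  0.4 -0.3]
0.5159 0.1563 0.0730 [ 0.1  0.1 -0.2]
0.5159 0.1563 0.0710 [-0.2  0.3  0.1]
0.5159 0.1563 0.0690 [ 0.   0.3 -0.4]
0.5159 0.1563 0.0685 [-0.1  0.2  0. ]
0.5159 0.1563 0.0680 [-0.4  0.1 -0.1]
0.5159 0.1563 0.0675 [-0.4  0.4  0. ]
0.5159 0.1563 0.0670 [ 0.4 -0.4  0. ]
0.5159 0.1563 0.0665 [ 0.4 -0.  -0.4]
0.5159 0.1563 0.0660 [ 0.6  0.6 -0.1]
0.5159 0.1563 0.0655 [-1.9 -0.5  3.9]
seated
end t=58.41 [0.5159 0.1563 0.066 ] F [-2.03 -1.01  3.93] gap 0.0431
open t=59.35 [0.5159 0.1563 0.0655] F [ 0.24  0.41 -0.57] gap 0.0880
away t=60.93 [ 0.4202 -0.0295  0.1992] F [-0.27 -0.88  0.05] gap 0.0877
```

View pics/end.png

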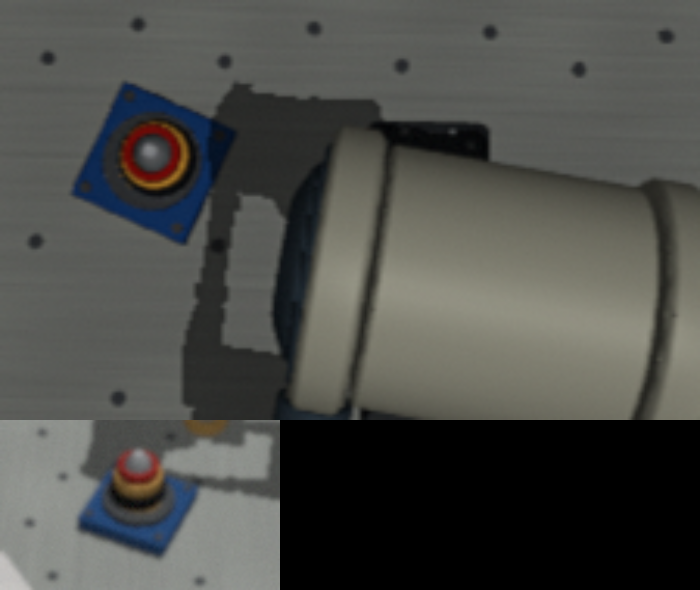

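The final picture shows red on brass on black, stacked flat around the arbor (top view crop (152,152), side view (138,470)), with the gripper well clear.

```bash
python3 -c "
from bench import *
job_done();print(state()['time'])"
```

```text
the job is handed in; nothing more can be done
the job is handed in; nothing more can be done
```

The three spacers are threaded on the arbor in order: black, then brass, then red. The job was handed in at about 61 s, inside the 70 s limit.

- **Brass ring chosen:** I took the one farthest from the base, 0.52 m away. The brass on the fixture is the flush bush, and the brass item in the tray is a solid disc.
- **Arbor:** By eye it stood about 7 mm off the fixture's axis. While lowering the black spacer I felt one light lateral touch of about 4 N on the cone and corrected by 1 mm. All three spacers then went down without further contact.
- **Setting down:** Each spacer touched down within 0.5 mm of its expected height, with measured forces of 4.6 N, 5.1 N and 3.9 N. Forces were read between small steps, so a brief peak could have gone unseen.
- **Final checks:** The last top and side pictures show the three spacers stacked flat, with the gripper open and clear. The arm hid part of the table in that last top view. The other things near the work looked unmoved in a picture taken before the brass spacer was placed, but I didn't measure their positions again. No check failed or disagreed, apart from the side-view block outline. It read about 9 mm off in y because it included the block's side face, so I used the top view and the bush instead.

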